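# Park the vial basket beside the sharps bin

## Task

Clear the prep spot on the clinic counter: push the pink vial basket gently along the counter to its parking place, with its long back side flat against the front of the steel back ledge and its end up against the holder of the yellow sharps bin. Slide it with the fingers, never gripping, lifting or tipping it; its vials stay standing in it, and everything else on the counter stays where it is.

Things in the scene. Friction and masses are not known exactly. Their poses are not given: they have to be found in the camera images.
- basket: loose open pink plastic basket, slotted upright sides, 130 mm along x, 210 along y, 75 high, walls and floor 4 mm, 0.5 to 0.7 kg with its vials; slides when pushed with a few newtons. Origin: centre of its underside. Long back side at x = +65 mm, facing the ledge (turned up to 0.35 rad at the start), long front at x = -65 mm facing the robot, ends at y = +105 and -105 mm.
- ledge: fixed raised stainless ledge along the back of the counter, 160 mm deep along x, 1300 long along y, 100 high, with glove boxes and the like on top (up to 250 mm). Origin: centre of its underside; its flat upright front face, towards the robot, is at x = -80 mm. Turned by up to 0.05 rad.
- sharps_bin: fixed yellow sharps bin with pale lid in a grey steel holder, against the ledge and squared to it, at its left or right end (it changes places with the drawer unit). Holder 160 mm along x, 190 along y, 110 high, upright sides at y = +95 and -95 mm; 265 mm high in all. Origin: centre of its underside; axes parallel to the ledge's.
- drawer_unit: fixed black desktop drawer unit with three clear drawers and a red pad on top, at the other end from the sharps bin, same footprint (160 mm along x, 190 along y), 250 mm high. Origin: centre of its underside; axes parallel to the ledge's.
- vial_a: amber glass vial with aluminium cap, 62 mm high and 36 mm in diameter, standing loose in the basket. Origin at the centre of its underside, z up its axis.
- vial_b: small amber glass vial with red top, 56 mm high and 32 mm in diameter, standing loose in the basket. Origin at the centre of its underside, z up its axis.
- vial_c: clear glass vial with blue top, 60 mm high and 36 mm in diameter, standing loose in the basket. Origin at the centre of its underside, z up its axis.
- vial_d: amber glass vial with orange top, 62 mm high and 36 mm in diameter, standing loose in the basket. Origin at the centre of its underside, z up its axis.
- spare_vial: bystander: small amber glass vial with teal top, 32 mm in diameter, 56 mm high, standing on the counter on the right. Origin at the centre of its underside.
- tablet: bystander: black tablet computer lying flat on the left near the robot, 175 mm along x, 250 mm along y, 9 mm thick. Origin at the centre of its underside.
- syringe: bystander: capped syringe lying on the counter on the left, 138 mm long along its x, 28 mm wide at the flange, 16 mm high. Origin under the barrel, on the counter.
- pill_pot: bystander: amber pill pot with white cap, 48 mm in diameter, 62 mm high, standing on the left. Origin at the centre of its underside.
- tray: bystander: empty open blue plastic tray, 110 mm along x, 210 mm along y, 35 mm high, on the right near the robot. Origin at the centre of its underside.
- tape: bystander: roll of white tape lying flat, 68 mm in diameter, 25 mm high, on the right. Origin at the centre of its underside.

How it is judged:
At the end, for the whole second after the job is handed in: The basket rests on the counter, its back within 6 mm of the ledge's front and parallel to it within 0.05 rad, its end within 6 mm of the sharps bin's holder; all four vials stand in it; the other loose things are within 12 mm of where they were (x of basket in the frame of ledge between -0.151 and -0.135 m and angle between the x axis of basket and the x axis of ledge, either way round below 0.05 rad and y of basket in the frame of sharps_bin between -0.206 and 0.206 m and height (world z) of basket below 0.004 m and angle between basket's own z axis and vertical below 0.03 rad and linear speed of basket below 0.01 m/s and angle between each of vial_a, vial_b, vial_c, vial_d's own z axis and vertical below 0.2 rad and distance between each of vial_a, vial_b, vial_c, vial_d and basket below 0.125 m and height (world z) of each of vial_a, vial_b, vial_c, vial_d below 0.012 m and distance of each of spare_vial, tablet, syringe, pill_pot, tray, tape from where it was at the start of the episode below 0.012 m); the robot touches nothing.
It fails at once if the basket is lifted off the counter (over 8 mm) or tipped (over 0.12 rad) (height (world z) of basket above 0.008 m or angle between basket's own z axis and vertical above 0.12 rad).
It fails at once if a vial in the basket is lifted or tipped over (height (world z) of any of vial_a, vial_b, vial_c, vial_d above 0.03 m or angle between any of vial_a, vial_b, vial_c, vial_d's own z axis and vertical above 0.6 rad).
It fails at once if the basket is gripped or shoved hard (over 30 N from the fingers) (contact force between the fingers and basket above 30 N).
It fails at once if another thing on the counter is moved by more than 12 mm or tipped over (distance of any of spare_vial, tablet, syringe, pill_pot, tray, tape from where it was at the start of the episode above 0.012 m or angle between any of spare_vial, tablet, syringe, pill_pot, tray, tape's own z axis and vertical above 0.4 rad).
It also fails if it takes over 48 s, if anything falls off the work surface, if the arm or the gripper's body presses on something with over 40 N, if the wrist force passes 120 N, or if a joint passes its speed limit or range.

## Robot

A 6-joint arm with a two-finger parallel gripper is mounted at the origin on the work surface. World frame = base frame: x ahead of the robot, y to its left, z up, the work surface at z = 0. Lengths are in m, angles in rad, forces in N, time in s.
With the tool pointing down it reaches from about 0.35 to 0.775 m from the base axis. Payload 7.3 kg.
Tool frame: the origin (TCP) lies midway between the tips of the shut fingers; the grasp point (between the pads) lies grasp_offset behind it (grasp_offset is the distance from the TCP to the grasp point, in m); z points along the fingers, y is the line along which they close (so a half turn about z gives the same grasp; the last joint's range is limited). The gripper opens to 92 mm and grips with 3 to 60 N. Pads are 19 mm wide; open, the fingers measure 130 mm over their backs; the gripper's body (75 mm by 190 mm) begins 47 mm behind the grasp point.
Start: joints at [-1.342, 0.342, 1.524, -0, 1.275, -0.146], TCP at [0.192, -0.489, 0.227] pointing down, gripper open.
Joint ranges: [-2.53, 2.53], [-0.77, 2.02], [0.04, 2.7], [-1, 4.14], [0.28, 2.66], [-3.11, 3.11]. Speed limits (rad/s): [2.57, 2.57, 3.14, 3.14, 3.14, 3.14].

## Interface

Orientations are given as [roll, pitch, yaw] about the fixed x, y, z axes, in that order (R = Rz(yaw) Ry(pitch) Rx(roll)).
In Python, from cell import * gives the robot as it stands.
- The arm moves only by the tool step_arm, never from a script. Its argument "plan" is a list of rows, each a list of 5 numbers: the closure, from -1 (fully open) to 1 (shut), then the shift along the tool's x, y, z in m, then the turn about the tool's z in rad. In form: [[hand, x, y, z, twist], ...]. A call has 1 to 20 rows; each row is the pose to reach, as a shift and turn from the pose commanded when the call began, along the tool's axes at that moment; what a row does not reach only later rows make up. A row lasts 1/8 s, in which the tool goes at most 62.5 mm and 10.7 degrees, less where a joint would pass 70% of its speed; a pose out of reach is approached as far as the arm can. A call with a gripper value outside its range is refused whole. The fingers move at their own pace and stop on an object; "grip_force" is the grip in N (left out, the last holds). Time passes only in rows, so rows that repeat a pose let the fingers close. It gives the time, the measured TCP pose, the force, the opening and the grip force at its end, in the units of the state.
- observe(): the state, without advancing time (a new reading comes with each control period).
- read_camera(name): name is "scene" or "side" or "wrist"; returns a dict with "img" (400x640x3 uint8, red, green, blue), "range_z" (400x640 float32, m along the optical axis (not along the pixel's ray), 0 where there is no reading), "fx", "fy", "cx", "cy" (pixels), "R" (3x3) and "t" (3): a world point X has camera coordinates R X + t; the wrist camera has in their place "T_tool_cam" (4x4, takes a point from camera to tool coordinates, whose origin is the TCP and whose axes are the flange's). Camera axes: x right, y down, z forward; pixel columns grow to the right and rows downward; lengths in m; the calibration is good to about 2 mm. The wrist camera is an equidistant fisheye: a pixel r from the principal point sees the ray r / f radians off the axis. A picture is of the moment at which its call begins: read the wrist's pose just before it.
- hand_in(): hands the job in; it is judged then, once.
The state is a dict: "time": time; "qpos": joint angles; "qvel": joint speeds; "joint_efforts": joint torques, N m; "tool_pos": TCP position; "tool_rot": TCP orientation; "contact_force": force on the tool from outside, world axes, zero at the start; "torque": the same for the moment, N m; "opening": finger opening in m; "grip_force": force on a finger pad.
Only numpy, scipy, OpenCV 4.12 (cv2) and the standard library are available. Lean on these libraries where they do the work, as an engineer would, in place of code of your own. Each camera call takes 0.05 s, during which the arm holds its last target. There are 200 camera calls.

## Working session

There is one attempt and no reset: what is moved stays moved. The work goes in short steps, Python scripts to look and compute and a tool call to move; the robot and the scene stay as the last step left them, time stands still between calls to the robot, and variables do not carry over. Pictures are saved under pics/ and viewed, at most 10 in all, crops included, and the job is handed in when it is done.

Besides the shell and the picture viewer there is one more tool, called after "Emit:" by a JSON object that holds its "name" and its "arguments". step_arm: Moves the arm, as the interface text tells. Its arguments: {"type":"object","properties":{"plan":{"type":"array","items":{"type":"array","items":{"type":"number"}}},"grip_force":{"type":"number"}},"required":["plan"]}

```bash
mkdir -p pics; ls
python3 - <<'E'
from cell import *
import cv2,numpy as np
s=observe(); print({k:np.round(v,3).tolist() for k,v in s.items()})
for n in ["scene","side"]:
    c=read_camera(n); cv2.imwrite(f"pics/{n}0.png",c["img"][:,:,::-1]); np.savez(f"{n}0.npz",**c)
    print(n,c["fx"],c["cx"],c["cy"],np.round(-c["R"].T@c["t"],3),np.round(c["R"],2).tolist(),(c["range_z"]>0).mean())
E
```

```text
pics
{'time': 0.0, 'qpos': [-1.342, 0.343, 1.525, -0.0, 1.275, -0.146], 'qvel': [-0.0, -0.0, -0.002, -0.0, 0.0, -0.001], 'joint_efforts': [0.001, -43.125, -24.422, 0.072, 0.056, -0.0], 'tool_pos': [0.192, -0.488, 0.226], 'tool_rot': [-3.14, -0.0, 0.375], 'contact_force': [-0.169, 0.069, 0.456], 'torque': [-0.019, 0.003, -0.017], 'grip_force': 0.0, 'opening': 0.092}
scene 383.91194366596 321.2204933976055 201.04078309720947 [ 0.664 -0.66   0.79 ] [[0.98, 0.19, -0.0], [0.14, -0.72, -0.68], [-0.13, 0.67, -0.73]] 0.99584375
side 433.2277032752376 308.6868449925385 194.305927139972 [-0.125 -0.651  0.919] [[0.72, -0.7, 0.02], [-0.47, -0.5, -0.73], [0.52, 0.52, -0.68]] 0.99601953125
```

View pics/scene0.png

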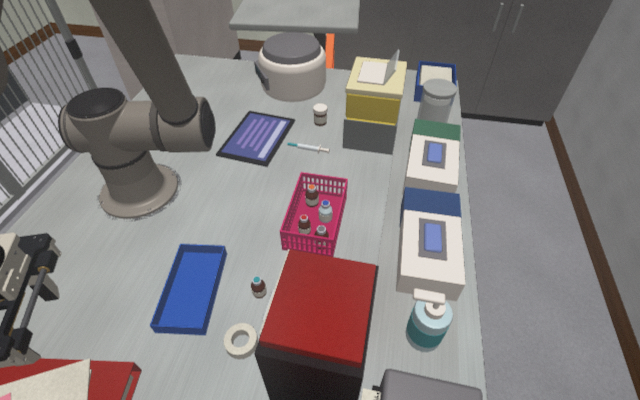

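View pics/side0.png

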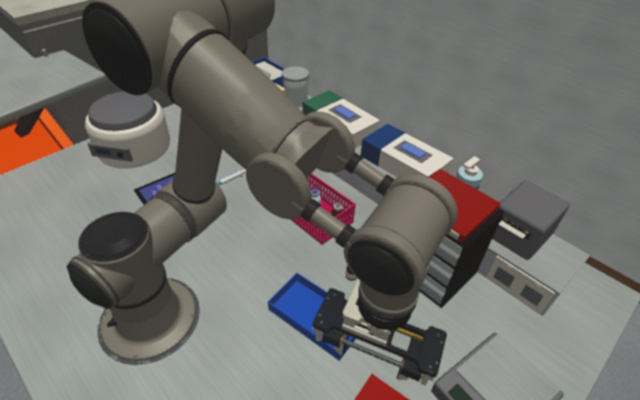

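The scene view shows the pink basket at about (315,212), with the sharps bin and its holder up-left at (372,125), which is the +y end. The drawer unit is at (320,320), and the ledge lies right of u≈400. The syringe (308,148), pill pot (320,113) and tablet (257,137) are left of the basket. The spare vial (258,287), tape (240,340) and tray (190,288) are on the right. In the side view the arm hides most of this.

```bash
cat > h.py <<'E'
import numpy as np,cv2
def cloud(c):
    v,u=np.mgrid[:400,:640]; z=c["range_z"]
    p=np.stack([(u-c["cx"])/c["fx"]*z,(v-c["cy"])/c["fy"]*z,z],-1)
    return (p-c["t"])@c["R"]
def pinkmask(c):
    h=cv2.cvtColor(c["img"],cv2.COLOR_RGB2HSV)
    return (h[...,0]>155)&(h[...,0]<176)&(h[...,1]>110)&(c["range_z"]>0)
def basket(c,P=None):
    P=cloud(c) if P is None else P
    m=pinkmask(c)&(P[...,2]>.066)&(P[...,2]<.085)
    n,l,st,_=cv2.connectedComponentsWithStats(cv2.dilate(m.astype(np.uint8),np.ones((7,7))))
    k=1+np.argmax(st[1:,4]); q=P[m&(l==k)]
    return q,cv2.minAreaRect((q[:,:2]*1000).astype(np.float32))
def line(p):
    d=cv2.fitLine(p.astype(np.float32),cv2.DIST_HUBER,0,.001,.001).ravel(); return d
E
python3 - <<'E'
from h import *
c=dict(np.load("scene0.npz")); P=cloud(c)
q,r=basket(c,P); print("basket",len(q),r,np.median(q[:,2]),cv2.boxPoints(r).round(0).tolist())
ok=c["range_z"]>0
# ledge top
m=ok&(abs(P[...,2]-.1)<.006)&(P[...,0]>.5)&(abs(P[...,1])<.45)
pts=P[m]; print("ledge top",m.sum(),pts.min(0),pts.max(0))
# front edge: min x per y bin
e=[]
for y in np.arange(-.3,.3,.02):
    s=pts[(abs(pts[:,1]-y)<.01)]
    if len(s)>3:e.append((y,np.percentile(s[:,0],2),len(s)))
print(np.round(e,3).tolist())
# front face points
m=ok&(P[...,2]>.02)&(P[...,2]<.09)&(P[...,0]>.6)&(abs(P[...,1])<.4); print("face",m.sum())
f=P[m]
for y in np.arange(-.3,.4,.05):
    s=f[abs(f[:,1]-y)<.025]
    if len(s):print(round(y,2),len(s),np.percentile(s[:,0],[5,50,95]).round(3))
# holder face: grey region
S=P[118:146,347:392]; K=S[(S[...,2]>.02)&(S[...,2]<.1)]
print("holder",len(K),np.percentile(K,[2,50,98],axis=0).round(3).tolist(),line(K[:,:2]))
for n,(u,v) in dict(syr=(308,148),syrend=(327,150),pot=(320,108),spare=(257,281),tape=(240,330),tabR=(292,120),tabB=(264,162)).items(): print(n,P[v,u].round(3))
E
```

```text
basket 590 ((523.7396240234375, -20.834983825683594), (214.9459686279297, 130.4388427734375), 89.18586730957031) 0.07284304952690003 [[457.0, -127.0], [587.0, -129.0], [590.0, 86.0], [460.0, 88.0]]
ledge top 8978 [ 0.54718225 -0.44905096  0.09403482] [0.87327506 0.44954738 0.10597107]
[[-0.3, 0.694, 432.0], [-0.28, 0.695, 423.0], [-0.26, 0.696, 424.0], [-0.24, 0.696, 222.0], [-0.22, 0.696, 163.0], [-0.2, 0.695, 152.0], [-0.18, 0.693, 161.0], [-0.16, 0.694, 149.0], [-0.14, 0.694, 134.0], [-0.12, 0.695, 126.0], [-0.1, 0.695, 124.0], [-0.08, 0.696, 110.0], [-0.06, 0.696, 105.0], [-0.04, 0.697, 101.0], [-0.02, 0.698, 91.0], [0.0, 0.698, 88.0], [0.02, 0.699, 89.0], [0.04, 0.699, 81.0], [0.06, 0.699, 81.0], [0.08, 0.7, 79.0], [0.1, 0.701, 79.0], [0.12, 0.701, 72.0], [0.14, 0.702, 75.0], [0.16, 0.703, 75.0], [0.18, 0.703, 69.0], [0.2, 0.703, 68.0], [0.22, 0.705, 71.0], [0.24, 0.704, 65.0], [0.26, 0.705, 69.0], [0.28, 0.707, 64.0]]
face 631
0.3 630 [0.605 0.654 0.7  ]
0.35 1 [0.702 0.702 0.702]
holder 891 [[0.559, 0.292, 0.025], [0.623, 0.296, 0.063], [0.691, 0.301, 0.099]] [ 0.99971896 -0.02370638  0.6236644   0.29629874]
syr [0.44  0.264 0.011]
syrend [0.501 0.266 0.011]
pot [0.45  0.415 0.061]
spare [ 0.44  -0.254  0.057]
tape [ 0.431 -0.354  0.024]
tabR [0.354 0.404 0.009]
tabB [0.323 0.174 0.011]
```

Run:
```python
from h import *
import cell; print([n for n in dir(cell) if n[0]!='_'], getattr(cell,'grasp_offset',None))
c=dict(np.load("scene0.npz")); P=cloud(c)
h=cv2.cvtColor(c["img"],cv2.COLOR_RGB2HSV)
m=((h[...,0]<8)|(h[...,0]>176))&(h[...,1]>150)&(abs(P[...,2]-.25)<.02)&(P[...,0]>.4)
p=P[m]; r=cv2.minAreaRect((p[:,:2]*1000).astype(np.float32)); print("drawer",m.sum(),r,cv2.boxPoints(r).round(0).tolist())
m=(abs(P[...,2]-.245)<.015)&(P[...,0]>.45)&(P[...,0]<.72)&(P[...,1]<-.1); print("top any",P[m].min(0),P[m].max(0))
# glove boxes front/height
m=(P[...,2]>.11)&(P[...,0]>.6)&(P[...,0]<1)&(P[...,1]>-.2)&(P[...,1]<.25); print("boxes min x",np.percentile(P[m][:,0],1))
# syringe x extents
m=(P[...,2]>.006)&(P[...,2]<.03)&(abs(P[...,1]-.264)<.03)&(P[...,0]>.37)&(P[...,0]<.55); print("syr",P[m].min(0),P[m].max(0))
# vials in basket tops
m=(P[...,2]>.05)&(P[...,2]<.072)&(P[...,0]>.47)&(P[...,0]<.58)&(abs(P[...,1]+.02)<.095)&~pinkmask(c)
n,l,s,ce=cv2.connectedComponentsWithStats(m.astype(np.uint8))
for k in range(1,n):
  if s[k,4]>8: print("v",P[l==k].mean(0).round(3),s[k,4])
```

```text
['IKError', 'grasp_offset', 'hand_in', 'observe', 'read_camera'] 0.0188
drawer 9584 ((607.1077270507812, -373.7987060546875), (165.828857421875, 148.86012268066406), 88.40898132324219) [[530.0, -455.0], [679.0, -459.0], [684.0, -293.0], [535.0, -289.0]]
top any [ 0.52750973 -0.46549785  0.23004178] [ 0.68372933 -0.28930969  0.25232836]
boxes min x 0.7332986022771572
syr [0.37221504 0.2557661  0.00607726] [0.50699051 0.27867793 0.01837412]
v [0.501 0.038 0.063] 66
v [ 0.547 -0.009  0.061] 68
v [ 0.502 -0.063  0.059] 52
v [ 0.552 -0.095  0.063] 77
```

Emit:
{"name": "step_arm", "arguments": {"plan": [[-1,0.02,-0.02,0,0.03],[-1,0.06,-0.055,0,0.08],[-1,0.105,-0.097,0,0.13],[-1,0.15,-0.138,0,0.18],[-1,0.195,-0.179,0,0.23],[-1,0.24,-0.22,0,0.28],[-1,0.285,-0.261,0,0.33],[-1,0.325,-0.298,0,0.36],[-1,0.36,-0.33,0,0.385],[-1,0.383,-0.351,0,0.395],[-1,0.383,-0.351,0,0.395],[-1,0.383,-0.351,0,0.395]]}}

```text
time: 1.6
tool_pos: [0.4197, -0.022, 0.2264]
tool_rot: [3.141, 0.001, -0.02]
contact_force: [-0.3, 0.3, 0.4]
opening: 0.0916
grip_force: 0.0
```

Descend by 0.2 m in front of the basket, then look.

Emit:
{"name": "step_arm", "arguments": {"plan": [[-1,0,0,0.03,0],[-1,0,0,0.07,0],[-1,0,0,0.11,0],[-1,0,0,0.15,0],[-1,0,0,0.18,0],[-1,0,0,0.195,0],[-1,0,0,0.201,0],[-1,0,0,0.201,0]]}}

```text
time: 2.6
tool_pos: [0.4201, -0.0224, 0.0258]
tool_rot: [3.141, 0.0, -0.021]
contact_force: [0.2, -0.9, 0.2]
opening: 0.0919
grip_force: 0.0
```

Run:
```python
from cell import *
from h import *
c=read_camera("scene"); cv2.imwrite("pics/scene1.png",c["img"][:,:,::-1])
q,r=basket(c); print(r,observe()["tool_pos"])
```

```text
((523.6802978515625, -20.434356689453125), (214.37655639648438, 130.37228393554688), 89.08453369140625) [ 0.42036889 -0.02227832  0.02615354]
```

View pics/scene1.png

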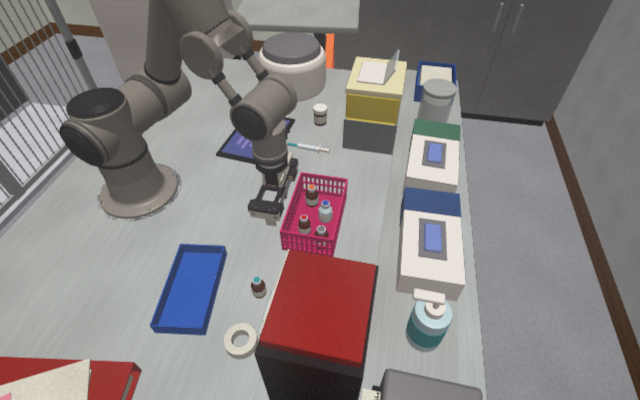

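The gripper stands at (272,190), just in front of the untouched basket. Next is a gentle push in +x.

Emit:
{"name": "step_arm", "arguments": {"plan": [[-1,0.008,0,0,0],[-1,0.015,0,0,0],[-1,0.019,0,0,0],[-1,0.022,0,0,0],[-1,0.025,0,0,0],[-1,0.028,0,0,0],[-1,0.032,0,0,0],[-1,0.037,0,0,0],[-1,0.043,0,0,0],[-1,0.05,0,0,0],[-1,0.057,0,0,0],[-1,0.064,0,0,0],[-1,0.071,0,0,0],[-1,0.078,0,0,0],[-1,0.085,0,0,0],[-1,0.092,0,0,0],[-1,0.098,0,0,0],[-1,0.103,0,0,0],[-1,0.106,0,0,0],[-1,0.107,0,0,0]]}}

```text
time: 5.15
tool_pos: [0.5254, -0.0236, 0.0254]
tool_rot: [-3.141, 0.004, -0.02]
contact_force: [-6.2, 0.6, 6.0]
opening: 0.0917
grip_force: 3.5
```

Run:
```python
from cell import *
from h import *
c=read_camera("scene")
q,r=basket(c); s=observe(); print(r,cv2.boxPoints(r).round(0).tolist(),s["tool_pos"],s["contact_force"])
```

```text
((602.0111083984375, -22.564292907714844), (213.3693084716797, 129.64199829101562), 88.58590698242188) [[535.0, -128.0], [664.0, -131.0], [669.0, 82.0], [540.0, 86.0]] [ 0.52546829 -0.02363     0.02541006] [-5.88735012  0.97900797  3.33879075]
```

Emit:
{"name": "step_arm", "arguments": {"plan": [[-1,0.002,0,0,0],[-1,0.006,0,0,0],[-1,0.011,0,0,0],[-1,0.016,0,0,0],[-1,0.02,0,0,0],[-1,0.023,0,0,0],[-1,0.025,0,0,0],[-1,0.0265,0,0,0],[-1,0.028,0,0,0]]}}

```text
time: 6.32
tool_pos: [0.5533, -0.0242, 0.0253]
tool_rot: [-3.141, 0.004, -0.02]
contact_force: [-5.9, 0.2, 4.1]
opening: 0.0917
grip_force: 3.1
```

Emit:
{"name": "step_arm", "arguments": {"plan": [[-1,0.0005,0,0,0],[-1,0.001,0,0,0],[-1,0.001,0,0,0]]}}

```text
time: 6.7
tool_pos: [0.5544, -0.0242, 0.0254]
tool_rot: [-3.141, 0.004, -0.02]
contact_force: [-5.7, 0.1, 4.1]
opening: 0.0916
grip_force: 2.9
```

Run:
```python
from cell import *
from h import *
c=read_camera("scene")
q,r=basket(c); s=observe(); print(r,cv2.boxPoints(r).round(0).tolist(),s["tool_pos"],s["contact_force"])
```

```text
((630.8076171875, -23.482223510742188), (213.86843872070312, 128.80723571777344), 88.60015869140625) [[564.0, -129.0], [693.0, -132.0], [698.0, 82.0], [569.0, 85.0]] [ 0.55437387 -0.02422603  0.02536002] [-5.46146493  0.74787881  3.91670721]
```

Emit:
{"name": "step_arm", "arguments": {"plan": [[-1,0.0005,0,0,0],[-1,0.001,0,0,0],[-1,0.0015,0,0,0]]}}

```text
time: 7.12
tool_pos: [0.5558, -0.0242, 0.0254]
tool_rot: [-3.141, 0.004, -0.02]
contact_force: [-7.2, -0.3, 4.3]
opening: 0.0916
grip_force: 3.1
```

Emit:
{"name": "step_arm", "arguments": {"plan": [[-1,0.0005,0,0,0],[-1,0.001,0,0,0]]}}

```text
time: 7.38
tool_pos: [0.556, -0.0242, 0.0254]
tool_rot: [-3.141, 0.006, -0.02]
contact_force: [-10.4, 1.0, 7.5]
opening: 0.0918
grip_force: 5.1
```

Emit:
{"name": "step_arm", "arguments": {"plan": [[-1,-0.005,0,0,0],[-1,-0.02,0,0,0],[-1,-0.045,0,0,0],[-1,-0.05,0,-0.04,0],[0,-0.05,0,-0.08,0],[1,-0.05,0.0,-0.12,0],[1,-0.02,0.03,-0.13,0],[1,0.02,0.075,-0.13,0],[1,0.055,0.115,-0.13,0],[1,0.075,0.135,-0.13,0],[1,0.081,0.142,-0.13,0],[1,0.081,0.142,-0.13,0],[1,0.081,0.142,-0.13,0]]}}

```text
time: 9.0
tool_pos: [0.6362, -0.167, 0.1559]
tool_rot: [-3.141, 0.0, -0.019]
contact_force: [0.7, 0.2, -0.8]
opening: 0.0065
grip_force: 0.0
```

Run:
```python
from cell import *
from h import *
c=read_camera("scene"); cv2.imwrite("pics/scene2.png",c["img"][:,:,::-1])
q,r=basket(c); s=observe(); print(r,cv2.boxPoints(r).round(0).tolist(),s["tool_pos"],s["opening"])
```

```text
((686.648681640625, -25.13897705078125), (210.8657684326172, 18.569549560546875), 88.52872467041016) [[675.0, -130.0], [693.0, -131.0], [699.0, 80.0], [680.0, 80.0]] [ 0.63623295 -0.16699191  0.15601543] 0.002862246115020502
```

View pics/scene2.png

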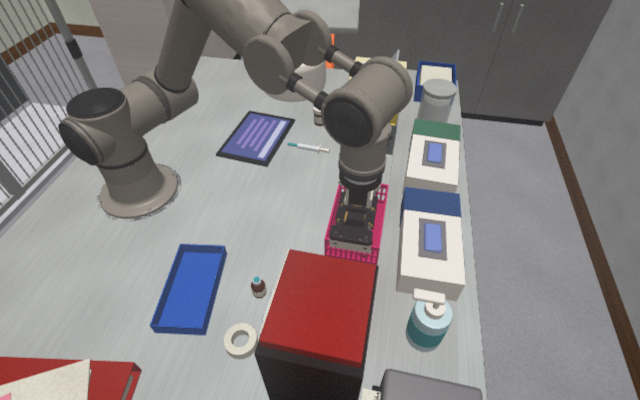

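The gripper, at (355,215), is over the near end of the basket, which sits flat along the ledge. I'll lower it behind the -y end.

Emit:
{"name": "step_arm", "arguments": {"plan": [[1,0,0,0.02,0],[1,0,0,0.05,0],[1,0,0,0.08,0],[1,0,0,0.105,0],[1,0,0,0.12,0],[1,0,0,0.13,0],[1,0,0,0.13,0]]}}

```text
time: 9.93
tool_pos: [0.6366, -0.168, 0.0256]
tool_rot: [-3.142, 0.0, -0.02]
contact_force: [-1.0, -0.2, 0.8]
opening: 0.0004
grip_force: 0.0
```

Emit:
{"name": "step_arm", "arguments": {"plan": [[1,0,-0.005,0,0],[1,0,-0.01,0,0],[1,0,-0.013,0,0],[1,0,-0.016,0,0],[1,0,-0.019,0,0],[1,0,-0.022,0,0],[1,0,-0.026,0,0],[1,0,-0.031,0,0],[1,0,-0.037,0,0],[1,0,-0.043,0,0],[1,0,-0.049,0,0],[1,0,-0.055,0,0],[1,0,-0.06,0,0],[1,0,-0.064,0,0],[1,0,-0.066,0,0],[1,0,-0.066,0,0]]}}

```text
time: 11.92
tool_pos: [0.638, -0.1018, 0.0257]
tool_rot: [-3.141, 0.0, -0.02]
contact_force: [-0.6, -2.2, -0.5]
opening: 0.0003
grip_force: 0.8
```

Run:
```python
from cell import *
from h import *
c=read_camera("scene"); cv2.imwrite("pics/scene3.png",c["img"][80:320,200:520,::-1].repeat(2,0).repeat(2,1))
q,r=basket(c); s=observe(); print(r,cv2.boxPoints(r).round(0).tolist(),s["tool_pos"],s["contact_force"])
```

```text
((688.0732421875, 21.253585815429688), (209.8246307373047, 19.04828643798828), 88.19647216796875) [[675.0, -83.0], [694.0, -84.0], [701.0, 126.0], [682.0, 126.0]] [ 0.63807878 -0.10175055  0.02572832] [ 0.13333794 -0.50331005  0.08996491]
```

View pics/scene3.png

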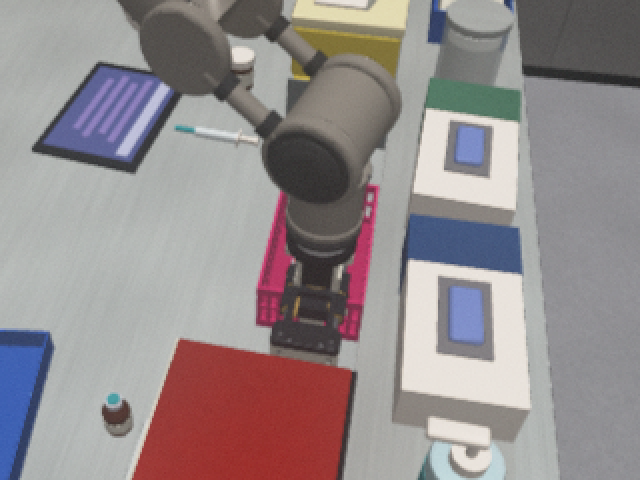

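The basket moved 46 mm along the ledge (its near end is at crop (310,325)) and is still flat against it. I'll continue.

Emit:
{"name": "step_arm", "arguments": {"plan": [[1,0,-0.002,0,0],[1,0,-0.006,0,0],[1,0,-0.012,0,0],[1,0,-0.018,0,0],[1,0,-0.025,0,0],[1,0,-0.032,0,0],[1,0,-0.039,0,0],[1,0,-0.046,0,0],[1,0,-0.053,0,0],[1,0,-0.06,0,0],[1,0,-0.067,0,0],[1,0,-0.074,0,0],[1,0,-0.081,0,0],[1,0,-0.088,0,0],[1,0,-0.095,0,0],[1,0,-0.102,0,0],[1,0,-0.108,0,0],[1,0,-0.113,0,0],[1,0,-0.116,0,0],[1,0,-0.117,0,0]]}}

```text
time: 14.48
tool_pos: [0.6404, 0.0149, 0.0257]
tool_rot: [3.141, 0.0, -0.02]
contact_force: [0.4, -4.7, 0.7]
opening: 0.0001
grip_force: 2.3
```

Run:
```python
from cell import *
from h import *
c=read_camera("scene")
q,r=basket(c); s=observe(); print(r,cv2.boxPoints(r).round(0).tolist(),s["tool_pos"],s["contact_force"])
```

```text
((583.8441162109375, 137.80674743652344), (31.539644241333008, 212.0961151123047), 0.4458707273006439) [[567.0, 244.0], [569.0, 32.0], [600.0, 32.0], [599.0, 244.0]] [0.64040398 0.0150086  0.02571785] [ 0.26633771 -3.09186349  1.29895196]
```

Emit:
{"name": "step_arm", "arguments": {"plan": [[1,0,-0.002,0,0],[1,0,-0.006,0,0],[1,0,-0.012,0,0],[1,0,-0.018,0,0],[1,0,-0.025,0,0],[1,0,-0.031,0,0],[1,0,-0.037,0,0],[1,0,-0.042,0,0],[1,0,-0.045,0,0],[1,0,-0.047,0,0],[1,0,-0.048,0,0]]}}

```text
time: 15.9
tool_pos: [0.6414, 0.0628, 0.0257]
tool_rot: [3.141, 0.0, -0.02]
contact_force: [0.9, -4.1, 1.7]
opening: 0.0006
grip_force: 2.4
```

Emit:
{"name": "step_arm", "arguments": {"plan": [[1,0,-0.001,0,0],[1,0,-0.002,0,0],[1,0,-0.003,0,0]]}}

```text
time: 16.27
tool_pos: [0.6413, 0.0637, 0.0257]
tool_rot: [3.139, 0.001, -0.02]
contact_force: [-1.3, -14.3, 1.5]
opening: 0.0002
grip_force: 7.5
```

Run:
```python
from cell import *
from h import *
c=read_camera("scene"); cv2.imwrite("pics/scene4.png",c["img"][80:320,200:520,::-1].repeat(2,0).repeat(2,1))
q,r=basket(c); s=observe(); print(r,cv2.boxPoints(r).round(0).tolist(),s["tool_pos"],s["contact_force"])
```

```text
((576.9556274414062, 189.34280395507812), (28.577068328857422, 220.7658233642578), 4.626936912536621) [[554.0, 298.0], [572.0, 78.0], [600.0, 80.0], [582.0, 301.0]] [0.64131088 0.06363    0.02574215] [ -1.77895686 -12.81620339   1.66993637]
```

View pics/scene4.png

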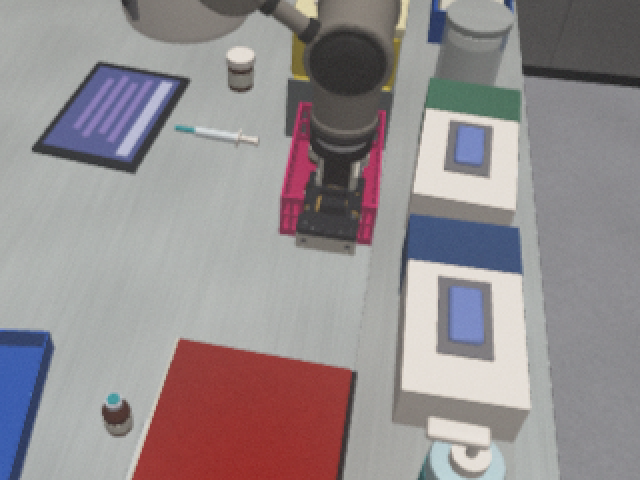

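The basket is up against the holder: force rose to 14 N, and its near end is at crop (330,235). I'll back off, lift out, and check squareness.

Emit:
{"name": "step_arm", "arguments": {"plan": [[1,0,0.005,0,0],[1,0,0.02,0,0],[1,0,0.03,-0.02,0],[1,0,0.03,-0.07,0],[1,0,0.03,-0.12,0],[1,-0.02,0.03,-0.14,0],[0,-0.06,0.01,-0.14,0],[-1,-0.11,-0.01,-0.14,0],[-1,-0.15,-0.025,-0.14,0],[-1,-0.18,-0.031,-0.14,0],[-1,-0.18,-0.031,-0.14,0],[-1,-0.18,-0.031,-0.14,0]]}}

```text
time: 17.82
tool_pos: [0.4633, 0.1002, 0.1669]
tool_rot: [-3.141, -0.003, -0.02]
contact_force: [0.5, -0.0, -0.4]
opening: 0.0556
grip_force: 0.0
```

```bash
cat > chk.py <<'E'
from cell import *
from h import *
import sys
c=read_camera("scene"); cv2.imwrite(f"pics/{sys.argv[1]}.png",c["img"][80:320,200:520,::-1].repeat(2,0).repeat(2,1))
q,r=basket(c); s=observe(); print(len(q),r,cv2.boxPoints(r).round(0).tolist(),s["tool_pos"],s["tool_rot"])
y=q[:,1]
for a in np.arange(.09,.30,.03):
    k=q[abs(y-a)<.015]
    if len(k): print(round(a,2),np.percentile(k[:,0],[2,98]).round(4),"gap",round(.6975+.026*a-np.percentile(k[:,0],98),4))
E
python3 chk.py scene5
```

```text
447 ((632.9898071289062, 191.17684936523438), (131.7467803955078, 220.76058959960938), 1.5613404512405396) [[564.0, 300.0], [570.0, 79.0], [702.0, 83.0], [696.0, 303.0]] [0.46333229 0.10013773 0.16651884] [-3.14148095e+00 -2.12789612e-03 -2.07425045e-02]
0.09 [0.5717 0.6971] gap 0.0027
0.12 [0.5698 0.698 ] gap 0.0026
0.15 [0.5691 0.6971] gap 0.0043
0.18 [0.5685 0.6969] gap 0.0052
0.21 [0.5681 0.6973] gap 0.0057
0.24 [0.5679 0.6961] gap 0.0077
0.27 [0.5674 0.6968] gap 0.0077
```

View pics/scene5.png

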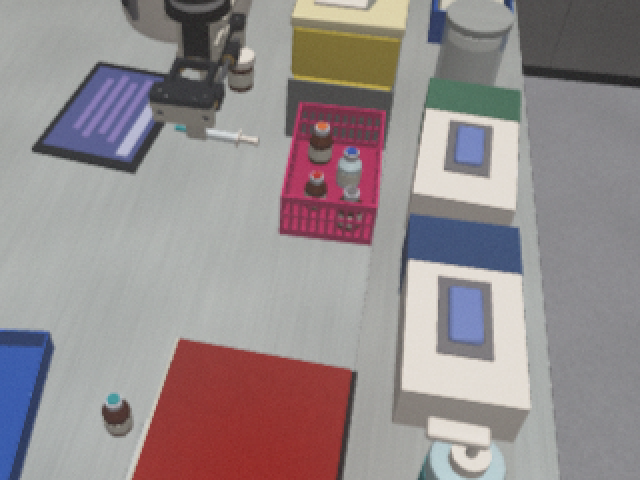

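The vials stand and the basket touches the holder, but its far end is about 6 mm off the ledge (crop (385,105)). I'll reseat it with a front push using both open fingers.

Emit:
{"name": "step_arm", "arguments": {"plan": [[-1,0.02,-0.02,0,0],[-1,0.045,-0.05,0,0.005],[-1,0.065,-0.075,0,0.005],[-1,0.07,-0.081,0,0.005],[-1,0.07,-0.081,0.03,0.005],[-1,0.07,-0.081,0.07,0.005],[-1,0.07,-0.081,0.105,0.005],[-1,0.07,-0.081,0.13,0.005],[-1,0.07,-0.081,0.14,0.005],[-1,0.07,-0.081,0.14,0.005]]}}

```text
time: 19.12
tool_pos: [0.5337, 0.1795, 0.0255]
tool_rot: [3.141, 0.001, -0.026]
contact_force: [0.5, -1.4, -1.0]
opening: 0.0919
grip_force: 0.0
```

Emit:
{"name": "step_arm", "arguments": {"plan": [[-1,0.004,0,0,0],[-1,0.008,0,0,0],[-1,0.012,0,0,0],[-1,0.015,0,0,0],[-1,0.0175,0,0,0],[-1,0.02,0,0,0],[-1,0.022,0,0,0],[-1,0.024,0,0,0],[-1,0.025,0,0,0],[-1,0.025,0,0,0]]}}

```text
time: 20.38
tool_pos: [0.5575, 0.1798, 0.0256]
tool_rot: [3.142, 0.003, -0.024]
contact_force: [-4.6, 1.6, 3.3]
opening: 0.092
grip_force: 2.5
```

Emit:
{"name": "step_arm", "arguments": {"plan": [[-1,0.001,0,0,0],[-1,0.002,0,0,0],[-1,0.003,0,0,0],[-1,0.003,0,0,0]]}}

```text
time: 20.88
tool_pos: [0.5602, 0.1801, 0.0256]
tool_rot: [-3.141, 0.003, -0.024]
contact_force: [-4.8, 2.8, 2.9]
opening: 0.0919
grip_force: 3.0
```

Emit:
{"name": "step_arm", "arguments": {"plan": [[-1,0.0005,0,0,0],[-1,0.001,0,0,0],[-1,0.001,0,0,0]]}}

```text
time: 21.25
tool_pos: [0.5611, 0.1802, 0.0256]
tool_rot: [-3.141, 0.003, -0.024]
contact_force: [-6.8, 3.4, 3.9]
opening: 0.0917
grip_force: 3.3
```

Emit:
{"name": "step_arm", "arguments": {"plan": [[-1,0.0005,0,0,0],[-1,0.001,0,0,0],[-1,0.0015,0,0,0],[-1,0.0015,0,0,0]]}}

```text
time: 21.75
tool_pos: [0.5618, 0.18, 0.0255]
tool_rot: [-3.141, 0.005, -0.024]
contact_force: [-8.8, 4.6, 6.1]
opening: 0.0919
grip_force: 4.6
```

```bash
python3 chk.py scene6
```

```text
319 ((638.1151123046875, 189.63528442382812), (224.1626434326172, 126.57474517822266), 88.29541778564453) [[572.0, 79.0], [698.0, 76.0], [705.0, 300.0], [578.0, 304.0]] [0.56176334 0.18004206 0.02548622] [-3.14145962  0.00490361 -0.02425963]
0.09 [0.5728 0.6967] gap 0.0031
0.12 [0.5737 0.6989] gap 0.0017
0.15 [0.6991 0.7006] gap 0.0008
0.18 [0.6998 0.7005] gap 0.0017
0.21 [0.7006 0.7015] gap 0.0014
0.24 [0.7014 0.7018] gap 0.0019
0.27 [0.6154 0.703 ] gap 0.0015
```

The force rise and the even gap show it seated. Now retreat and check everything.

Emit:
{"name": "step_arm", "arguments": {"plan": [[-1,-0.003,0,0,0],[-1,-0.012,0,0,0],[-1,-0.025,0,0,0],[-1,-0.028,0,-0.03,0],[-1,-0.028,0,-0.08,0],[-1,-0.035,0.01,-0.13,0],[-1,-0.07,0.04,-0.15,0],[-1,-0.11,0.09,-0.15,0],[-1,-0.14,0.14,-0.15,0],[-1,-0.14,0.14,-0.15,0],[-1,-0.14,0.14,-0.15,0]]}}

```text
time: 23.18
tool_pos: [0.4209, 0.0429, 0.176]
tool_rot: [-3.141, -0.001, -0.026]
contact_force: [-0.2, -0.3, 0.4]
opening: 0.0921
grip_force: 0.0
```

```bash
python3 chk.py scene7
python3 - <<'E'
from cell import *
from h import *
c0=dict(np.load("scene0.npz")); c=read_camera("scene"); q,r=basket(c)
o=q[q[:,1]<.12]; 
for a in (.59,.61,.63,.65,.67):
    k=q[abs(q[:,0]-a)<.01]
    k and None if 0 else print(a, np.percentile(k[:,1],[1,99]).round(4) if len(k) else None, "holder y",round(.2963-.0237*(a-.6237),4))
E
```

```text
410 ((636.130615234375, 190.32229614257812), (223.40101623535156, 129.5857391357422), 88.57719421386719) [[569.0, 80.0], [698.0, 77.0], [704.0, 300.0], [574.0, 304.0]] [0.42115437 0.04327108 0.1758667 ] [-3.14146852e+00 -1.03026878e-03 -2.50472764e-02]
0.09 [0.5726 0.6968] gap 0.0031
0.12 [0.5726 0.6989] gap 0.0017
0.15 [0.5736 0.6995] gap 0.0019
0.18 [0.5737 0.7002] gap 0.002
0.21 [0.5747 0.7011] gap 0.0018
0.24 [0.5758 0.7019] gap 0.0019
0.27 [0.5758 0.7026] gap 0.0019
0.59 [0.0797 0.2975] holder y 0.2971
0.61 [0.0799 0.2972] holder y 0.2966
0.63 [0.0798 0.2981] holder y 0.2962
0.65 [0.0778 0.2977] holder y 0.2957
0.67 [0.0783 0.2957] holder y 0.2952
```

View pics/scene7.png

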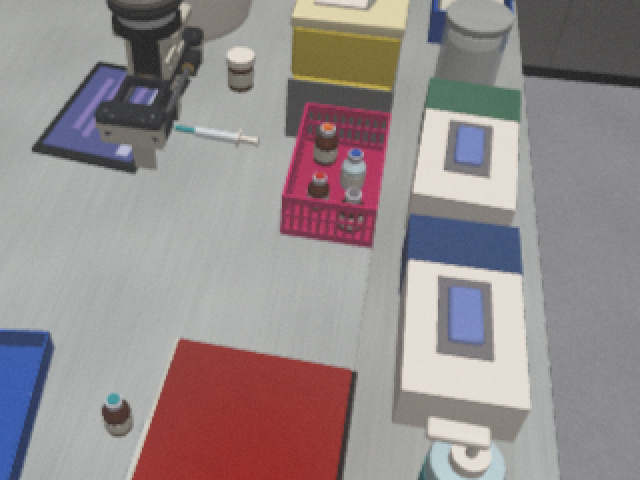

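The back is flat on the ledge, the vials stand and the bystanders are untouched. The near end reads y≈0.080, so squaring up may have opened a few mm at the holder. I'll give the end one short nudge.

Emit:
{"name": "step_arm", "arguments": {"plan": [[1,0.02,0.001,0,0],[1,0.06,0.003,0,0],[1,0.11,0.005,0,0],[1,0.155,0.007,0,0],[1,0.19,0.008,0,0],[1,0.207,0.008,0,0],[1,0.207,0.008,0,0],[1,0.207,0.008,0.03,0],[1,0.207,0.008,0.07,0],[1,0.207,0.008,0.11,0],[1,0.207,0.008,0.14,0],[1,0.207,0.008,0.15,0],[1,0.207,0.008,0.15,0]]}}

```text
time: 24.9
tool_pos: [0.6272, 0.03, 0.0258]
tool_rot: [3.142, 0.001, -0.025]
contact_force: [0.4, 0.6, 0.1]
opening: 0.0002
grip_force: 0.0
```

Emit:
{"name": "step_arm", "arguments": {"plan": [[1,0,-0.006,0,0],[1,0,-0.013,0,0],[1,0,-0.019,0,0],[1,0,-0.023,0,0],[1,0,-0.026,0,0],[1,0,-0.028,0,0],[1,0,-0.03,0,0],[1,0,-0.03,0,0]]}}

```text
time: 25.9
tool_pos: [0.6282, 0.0596, 0.0256]
tool_rot: [3.142, 0.0, -0.025]
contact_force: [0.2, 1.2, -0.0]
opening: 0.0007
grip_force: 0.0
```

Emit:
{"name": "step_arm", "arguments": {"plan": [[1,0,-0.001,0,0],[1,0,-0.002,0,0],[1,0,-0.003,0,0],[1,0,-0.003,0,0]]}}

```text
time: 26.4
tool_pos: [0.6283, 0.062, 0.0257]
tool_rot: [3.141, 0.0, -0.025]
contact_force: [-0.2, -3.9, -0.9]
opening: 0.0004
grip_force: 1.9
```

Emit:
{"name": "step_arm", "arguments": {"plan": [[1,0,-0.0005,0,0],[1,0,-0.001,0,0],[1,0,-0.001,0,0]]}}

```text
time: 26.78
tool_pos: [0.6284, 0.0635, 0.0257]
tool_rot: [3.141, -0.0, -0.025]
contact_force: [0.5, -4.0, 1.4]
opening: 0.0005
grip_force: 2.0
```

Emit:
{"name": "step_arm", "arguments": {"plan": [[1,0,-0.0005,0,0],[1,0,-0.001,0,0],[1,0,-0.0015,0,0],[1,0,-0.0015,0,0]]}}

```text
time: 27.28
tool_pos: [0.6283, 0.0652, 0.0257]
tool_rot: [-3.142, 0.0, -0.025]
contact_force: [-0.3, -2.7, -0.6]
opening: 0.0002
grip_force: 1.7
```

Emit:
{"name": "step_arm", "arguments": {"plan": [[1,0,-0.0005,0,0],[1,0,-0.001,0,0],[1,0,-0.001,0,0]]}}

```text
time: 27.65
tool_pos: [0.6284, 0.0662, 0.0257]
tool_rot: [3.142, -0.0, -0.025]
contact_force: [-0.1, -2.7, 0.8]
opening: 0.0006
grip_force: 1.7
```

Emit:
{"name": "step_arm", "arguments": {"plan": [[1,0,-0.0005,0,0],[1,0,-0.001,0,0],[1,0,-0.0015,0,0],[1,0,-0.0015,0,0]]}}

```text
time: 28.15
tool_pos: [0.6283, 0.0663, 0.0257]
tool_rot: [3.14, 0.0, -0.025]
contact_force: [-0.4, -9.1, 0.3]
opening: 0.0008
grip_force: 4.5
```

Emit:
{"name": "step_arm", "arguments": {"plan": [[1,0,-0.0005,0,0],[1,0,-0.001,0,0],[1,0,-0.001,0,0]]}}

```text
time: 28.52
tool_pos: [0.6283, 0.0663, 0.0257]
tool_rot: [3.139, 0.001, -0.025]
contact_force: [-1.5, -13.5, 1.3]
opening: 0.0007
grip_force: 6.4
```

It is seated on the holder. Retreat and do a final check.

Emit:
{"name": "step_arm", "arguments": {"plan": [[1,0,0.005,0,0],[1,0,0.02,0,0],[1,0,0.035,0,0],[1,0,0.035,-0.05,0],[1,0,0.035,-0.1,0],[1,-0.02,0.035,-0.14,0],[1,-0.07,0.035,-0.15,0],[1,-0.13,0.035,-0.15,0],[1,-0.18,0.035,-0.15,0],[1,-0.207,0.035,-0.15,0],[1,-0.207,0.035,-0.15,0]]}}

```text
time: 29.9
tool_pos: [0.4194, 0.0386, 0.1762]
tool_rot: [-3.142, -0.0, -0.026]
contact_force: [0.8, -0.7, -0.3]
opening: 0.0007
grip_force: 0.0
```

```bash
python3 chk.py scene8
```

```text
410 ((637.546875, 191.55599975585938), (217.73727416992188, 128.46466064453125), 88.55533599853516) [[571.0, 84.0], [699.0, 81.0], [705.0, 299.0], [576.0, 302.0]] [0.42101833 0.03845068 0.17627199] [ 3.14156203e+00 -1.83244083e-03 -2.58003269e-02]
0.09 [0.5729 0.6957] gap 0.0041
0.12 [0.5727 0.6991] gap 0.0015
0.15 [0.5736 0.6995] gap 0.0019
0.18 [0.5738 0.7003] gap 0.0018
0.21 [0.575 0.701] gap 0.002
0.24 [0.5758 0.7019] gap 0.0019
0.27 [0.5769 0.7028] gap 0.0017
```

View pics/scene8.png

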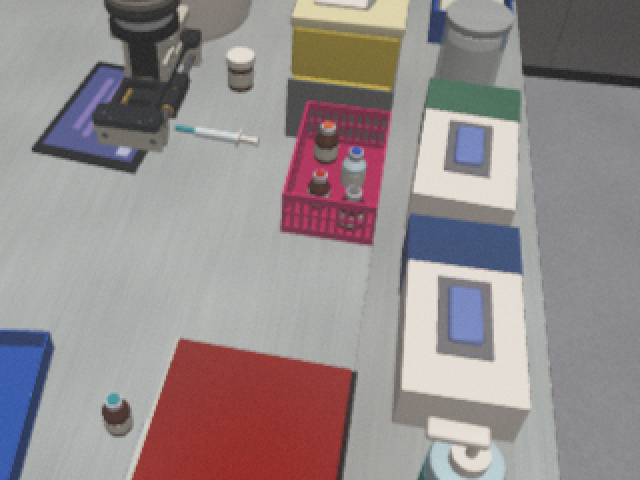

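The basket is square against the ledge and the holder, its vials stand, the bystanders are unmoved, and the arm is clear.

```bash
python3 -c "
from cell import *
print(hand_in())"
```

```text
the job is handed in; nothing more can be done
None
```

The basket is parked with its back flat against the ledge and its end against the sharps-bin holder, all four vials are standing, nothing else looks moved in the last picture, and the job was handed in at about 30 s (no verdict was returned).

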